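# Open the door-lock control box

### The arm

A 7-joint arm with a two-finger parallel gripper is mounted at the origin on a cart in front of the work surface, level with it; the furniture and walls round the work are solid. World frame = base frame: x ahead of the robot, y to its left, z up, the work surface at z = 0. Lengths are in m, angles in rad, forces in N, time in s.
With the tool pointing down it reaches from about 0.4 to 0.875 m from the base axis. Payload 19.3 kg.
Tool frame: the origin (TCP) lies midway between the tips of the shut fingers; the grasp point (between the pads) lies 19 mm behind it; x points along the fingers, y is the direction in which the jaws open and shut, and the axes are right-handed (so a half turn about x gives the same grasp; the last joint's range is limited). The gripper opens to 85 mm and grips with 20 to 120 N. Pads are 22 mm wide; open, the fingers measure 114 mm over their backs; the gripper's body (76 mm by 85 mm) begins 54 mm behind the grasp point. The pads swing forward as they close: fully open they stand 13 mm farther back than shut.
Start: joints at [-1.292, 0.521, -0.036, 1.599, 0.021, 1.021, -0.113], TCP at [0.214, 0.587, 0.231] pointing down, gripper open.
Joint ranges: [-2.91, 2.91], [-0.3, 2.13], [-1.5, 1.42], [0.17, 2.43], [-1.26, 4.41], [0.16, 1.93], [-2.52, 2.52]. Speed limits (rad/s): [1.89, 1.89, 2.39, 2.39, 3.01, 3.01, 3.01].

### API

Orientations are given as a 3x3 rotation matrix whose columns are the frame's x, y, z axes.
In Python, from plant import status, optics, ctrl gives the robot as it stands.
- The arm moves only by the tool move_arm, never from a script. Its argument "commands" is one flat list of numbers, 5 for each row, row after row: the finger opening in m, from 0 to 0.0854, then the shift along the tool's x, y, z in m, then the turn about the tool's x in degrees. A call has 1 to 12 rows; each row is the pose to reach, as a shift and turn from the pose commanded when the call began, along the tool's axes at that moment; what a row does not reach only later rows make up. A row lasts 1/12 s, in which the tool goes at most 41.7 mm and 7.16 degrees, less where a joint would pass 70% of its speed; a pose out of reach is approached as far as the arm can. A call with a gripper value outside its range is refused whole. The fingers move at their own pace and stop on an object; "newtons" is the grip in N (left out, the last holds). Time passes only in rows, so rows that repeat a pose let the fingers close. It gives the time, the measured TCP pose, the force and the opening at its end, in the units of the state.
- status.observe(): the state, without advancing time (a new reading comes with each control period).
- optics.grab_frame(name): name is "scene" or "top" or "wrist"; returns a dict with "img" (420x560x3 uint8, red, green, blue), "z_map" (420x560 float32, m along the optical axis (not along the pixel's ray), 0 where there is no reading), "intrinsics" (3x3 intrinsics, pixels), "rvec" (rotation vector, rad) and "tvec" (3), from world to camera coordinates, as OpenCV has them. Camera axes: x right, y down, z forward; pixel columns grow to the right and rows downward; lengths in m; the calibration is good to about 2 mm. A picture is of the moment at which its call begins.
- ctrl.finish_job(): hands the job in, once; it reports no verdict.
The state is a dict: "time_s": time; "joint_pos": joint angles; "dq": joint speeds; "tau": joint torques, N m; "eef_pos": TCP position; "tool_rot": TCP orientation; "wrist_force": force on the tool from outside, world axes, zero at the start; "ft_torque": the same for the moment, N m; "width": finger opening in m.
Only numpy, scipy, OpenCV 4.12 (cv2) and the standard library are available. Lean on these libraries where they do the work, as an engineer would, in place of code of your own. Each camera call takes 0.05 s, during which the arm holds its last target.

### The job

Take the cover off the door-lock control box: give each of its two captive thumbscrews a full quarter turn counter-clockwise, one after the other, with the cover still in its seat, then lift the cover off. Set it down (do not drop it) right way up and flat in the middle of the rubber mat, squared up with the mat, and let go. Do not force the cover while a screw still holds it, and leave the tools and parts lying around where they are.

Things in the scene. Friction and masses are not known exactly. Their poses are not given: they have to be found in the camera images.
- case: grey steel control box fixed to the bench, 100 (x) x 150 (y) x 50 mm high, open-topped under its cover, two black cable glands on its +x side. Origin: centre of its underside, on the bench; z up. Its place and heading (within 0.3 rad) differ each time. Two mounting feet reach 96 mm from the centre along y, 8 mm high.
- cover: loose aluminium pan-shaped cover on the box, 108 (x) x 158 (y) mm, 3 mm top, 16 mm skirt all round (1.5 mm play round the box), 0.2 to 0.45 kg. Origin: centre of the skirt's lower edge; x, y as the box, z up; top face 19 mm above the origin. Seated, its origin is 34 mm above the box's; raise it over 16 mm to clear the box. It stands flat on its skirt, the screws do not reach below it.
- cover_handle (a point): centre of the handle bar of the cover, 47 mm above the cover's origin. The dark steel bar is 50 mm long along the cover's y, 10 mm wide (x), 12 mm high, on two 8 mm posts at y = +-19 mm; its underside is 22 mm above the cover's top face.
- screw_a (a joint): turn of the thumbscrew 52 mm from the cover's centre at its +y end, rad. 0 = tight, wings along the cover's y, in line with the handle; grows counter-clockwise from above; loosened with the wings across, along the cover's x (1.57; stop 1.62; free past 1.3). Starts at 0 to 0.25, needs 0.06 Nm (4 N at a wing), stays where left. Captive: it comes up with the cover once loosened.
- screw_b (a joint): the same for the thumbscrew at the -y end of the cover (-52 mm along y).
- screw_a_head (a point): centre of the wings of thumbscrew a, on its axis, 16 mm above the cover's top face. The wings are one straight steel bar 44 mm long (22 mm each side of the axis) along this point's y, 8 mm thick (x), 14 mm high (z); pinch it or push it round with a shut fingertip. Under it a round hub 17 mm across, up to 9 mm above the cover's top.
- screw_b_head (a point): the same for thumbscrew b.
- mat_top (a point): centre of the upper face of the black rubber mat lying fixed on the bench, 130 (x) x 180 (y) x 3 mm; x and y along its sides. Mat and box stand side by side, either one on the left; heading within 0.3 rad.
- loupe: black eye loupe, 35 mm across, 33 mm high, standing between box and mat; origin under its centre. Leave alone.
- padlock: steel padlock, 58 x 38 x 16 mm, lying between box and mat, nearer the robot; origin under its centre. Leave alone.
- pliers: red pliers, 56 x 160 x 12 mm, lying at the left; origin under the centre. Leave alone.
- keys: small bunch of keys, 101 x 122 x 8 mm, lying at the right; origin under the centre. Leave alone.

How it is judged:
On the way, in this order (a step that is already met when the one before it is completed fails the run):
1. one thumbscrew is loosened (past 1.3 rad), the cover still seated (value of joint any of screw_a, screw_b above 1.3 rad and z of cover in the frame of case below 0.037 m and horizontal distance between cover and case below 0.006 m), for 0.1 s.
2. both thumbscrews are loosened (past 1.3 rad), the cover still seated (value of joint each of screw_a, screw_b above 1.3 rad and z of cover in the frame of case below 0.037 m and horizontal distance between cover and case below 0.006 m), for 0.1 s.
3. the cover is lifted clear of the box (z of cover in the frame of case above 0.055 m), for 0.1 s.
At the end, for the whole second after the job is handed in: The cover lies at rest, right way up and flat (within 0.06 rad), its skirt on the mat (within 4 mm), its centre within 25 mm of the mat's centre, its long sides within 0.2 rad of the mat's (horizontal distance between cover and mat_top below 0.025 m and z of cover in the frame of mat_top below 0.004 m and angle between cover's own z axis and vertical below 0.06 rad and angle between the y axis of cover and the y axis of mat_top, either way round below 0.2 rad and linear speed of cover below 0.02 m/s and angular speed of cover below 0.1 rad/s); the robot touches nothing.
It fails at once if the cover is forced up (more than 8 mm over the box) while a thumbscrew still holds it (below 1.0 rad) (horizontal distance between cover and case below 0.03 m and z of cover in the frame of case above 0.042 m and value of joint any of screw_a, screw_b below 1 rad).
It fails at once if the cover is dropped: out of the gripper over the mat with its skirt more than 20 mm above it (horizontal distance between cover and mat_top below 0.1 m and z of cover in the frame of mat_top above 0.02 m and contact force between each of the fingers, the arm and cover below 0.02 N).
It fails at once if a bystander (loupe, padlock, pliers, keys) is moved more than 20 mm (distance of any of loupe, padlock, pliers, keys from where it was at the start of the episode above 0.02 m).
It also fails if it takes over 59 s, if anything falls off the work surface, if the arm or the gripper's body presses on something with over 40 N, if the wrist force passes 120 N, or if a joint passes its speed limit or range.

## Working session

There is one attempt and no reset: what is moved stays moved. The work goes in short steps, Python scripts to look and compute and a tool call to move; the robot and the scene stay as the last step left them, time stands still between calls to the robot, and variables do not carry over. Pictures are saved under pics/ and viewed, and the job is handed in when it is done.

Besides the shell and the picture viewer there is one more tool, called after "Request:" as a command line: name --argument value ..., lists and objects as JSON in quotes. move_arm: Moves the arm, as the interface text tells. Its arguments: {"type":"object","properties":{"commands":{"type":"array"},"newtons":{"type":"number"}},"required":["commands"]}

```bash
mkdir -p pics; ls; cat > h.py <<'E'
import numpy as np, cv2
from plant import status, optics, ctrl
def grab(n,save=None):
    f=optics.grab_frame(n)
    if save: cv2.imwrite('pics/'+save,f['img'][:,:,::-1])
    R=cv2.Rodrigues(np.array(f['rvec'],float))[0]; t=np.array(f['tvec'],float).ravel()
    f['R']=R; f['t']=t; f['K']=np.array(f['intrinsics'],float); return f
def cloud(f):
    z=f['z_map'].astype(float); h,w=z.shape
    u,v=np.meshgrid(np.arange(w),np.arange(h)); K=f['K']
    P=np.stack([(u-K[0,2])/K[0,0]*z,(v-K[1,2])/K[1,1]*z,z],-1)
    W=(P-f['t'])@f['R']; W[z==0]=np.nan; return W
def ray(f,u,v,h):
    d=f['R'].T@np.array([(u-f['K'][0,2])/f['K'][0,0],(v-f['K'][1,2])/f['K'][1,1],1]); c=-f['R'].T@f['t']
    return c+d*(h-c[2])/d[2]
E
python3 - <<'E'
from h import *
s=status.observe(); print({k:np.round(v,3).tolist() for k,v in s.items()})
for n in ['scene','top','wrist']:
    f=grab(n,n+'0.png'); print(n,np.round(-f['R'].T@f['t'],3),np.round(f['R'][2],2),f['K'][0,0])
E
```

```text
pics
{'time_s': 0.0, 'joint_pos': [-1.292, 0.522, -0.036, 1.6, 0.021, 1.021, -0.113], 'dq': [0.0, -0.002, 0.001, 0.0, 0.002, -0.0, -0.0], 'tau': [0.001, -92.709, 1.981, -36.995, 0.018, 0.008, -0.0], 'eef_pos': [0.214, 0.587, 0.231], 'tool_rot': [[-0.0, 0.342, 0.94], [-0.001, 0.94, -0.342], [-1.0, -0.001, 0.0]], 'wrist_force': [-0.263, 0.437, -0.293], 'ft_torque': [-0.009, 0.017, 0.029], 'width': 0.086}
scene [-0.352 -0.408  0.84 ] [ 0.69  0.42 -0.59] 492.55689421783273
top [0.426 0.113 1.552] [ 0.05  0.01 -1.  ] 502.8126204195643
wrist [0.151 0.609 0.374] [ 0.24 -0.09 -0.97] 360.4016262016708
```

View pics/top0.png

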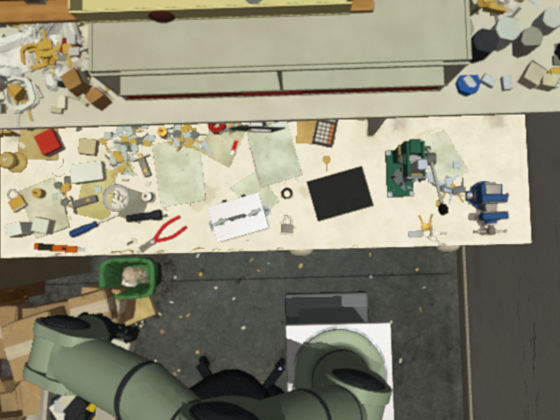

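View pics/scene0.png

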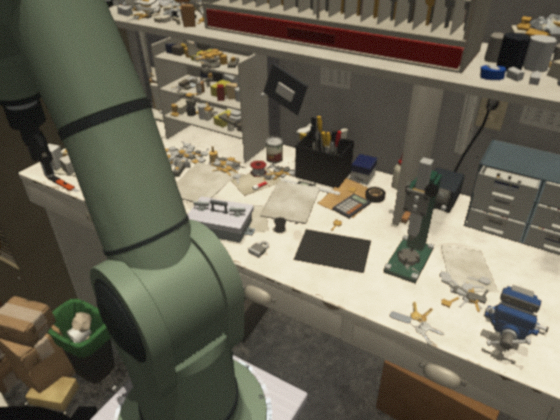

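View pics/wrist0.png

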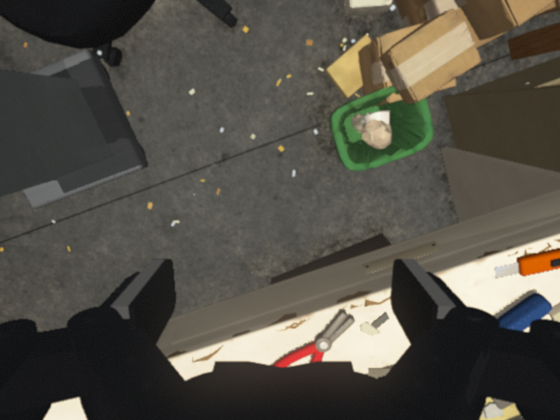

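The top view shows the white cover at about (238,218), with its long side roughly along world y, and the mat at (340,194). The loupe is at (287,193), the padlock at (287,223) and the pliers at (165,235). Next I'll measure from the top view.

```bash
cat > m.py <<'E'
from h import *
f=grab('top'); W=cloud(f); img=f['img'].astype(int); 
g=img.max(-1)
print('bench z',np.nanmedian(W[150:250,180:400,2]))
# mat: black mask
m=((g<60)).astype(np.uint8); m[:, :300]=0; m[:,380:]=0; m[:160]=0; m[230:]=0
n,l,st,c=cv2.connectedComponentsWithStats(m); k=1+np.argmax(st[1:,4]); 
cs,_=cv2.findContours((l==k).astype(np.uint8),0,2); cc=max(cs,key=cv2.contourArea)
P=np.array([ray(f,u,v,.003)[:2] for u,v in cc[:,0]]).astype(np.float32)
r=cv2.minAreaRect(P); print('mat',r, 'h',np.nanmedian(W[l==k][:,2]))
# cover by depth
z=W[...,2]; m=((z>.035)&(z<.12)).astype(np.uint8); m[:,:195]=0;m[:,275:]=0;m[:185]=0;m[250:]=0
n,l,st,c=cv2.connectedComponentsWithStats(m); k=1+np.argmax(st[1:,4]); Q=W[l==k]
print('cover n',len(Q),'z med',np.median(Q[:,2]),np.percentile(Q[:,2],[5,95,99.5]))
r=cv2.minAreaRect(Q[:,:2].astype(np.float32)); print('cover',r)
b=(l==k)&(z>.06)
for T in [z.max]: pass
H=W[b&(z>.075)]; print('high', len(H), H[:,:2].mean(0) if len(H) else 0, cv2.minAreaRect(H[:,:2].astype(np.float32)) if len(H)>4 else 0)
big=cv2.resize(f['img'][180:250,190:400,::-1],None,fx=3.8,fy=3.8,interpolation=cv2.INTER_CUBIC); cv2.imwrite('pics/crop0.png',big)
E
python3 m.py
```

```text
bench z 0.002015549639214349
mat ((0.5485076904296875, -0.016854606568813324), (0.12137068063020706, 0.17174990475177765), 14.367535591125488) h 0.002825165488323207
cover n 1918 z med 0.05339888873427695 [0.04781931 0.07594673 0.08888739]
cover ((0.4809778332710266, 0.2932159900665283), (0.10829809308052063, 0.15933234989643097), 14.372143745422363)
high 106 [0.48176827 0.28861287] ((0.47975823283195496, 0.2918398976325989), (0.013934073969721794, 0.1416328251361847), 15.923192977905273)
```

View pics/crop0.png

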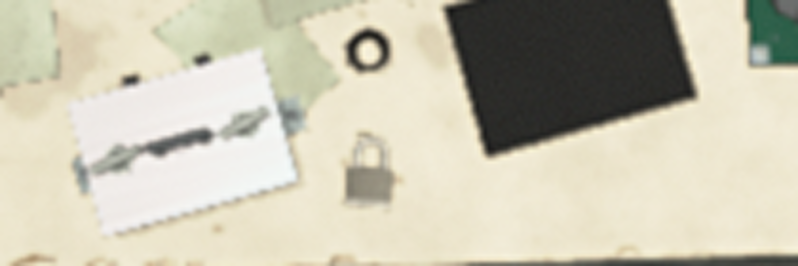

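Request:
move_arm --commands '[0.085,0,-0.019,0.035,7,0.085,0,-0.038,0.07,14,0.085,0,-0.057,0.105,21,0.085,0,-0.076,0.14,28,0.085,0,-0.095,0.175,35,0.085,0,-0.114,0.21,42,0.085,0,-0.133,0.245,49,0.085,0,-0.152,0.28,55.5,0.085,0,-0.17,0.32,55.5,0.085,0,-0.186,0.352,55.5,0.085,0,-0.186,0.352,55.5,0.085,0,-0.186,0.352,55.5]'

```text
time_s: 1.2
eef_pos: [0.4822, 0.2902, 0.2312]
tool_rot: [[0.0, 0.969, 0.247], [-0.001, 0.247, -0.969], [-1.0, 0.0, 0.001]]
wrist_force: [-0.7, 0.3, 0.0]
width: 0.0851
```

```bash
python3 - <<'E'
from h import *
f=grab('wrist','w1.png'); s=status.observe(); print(s['eef_pos'],s['tool_rot'],s['joint_pos'],s['time_s'])
W=cloud(f); np.savez('w1.npz',**{k:f[k] for k in ['img','z_map','R','t','K']})
E
```

```text
[0.48105851 0.29176906 0.23113642] [[-3.27243971e-04  9.68434888e-01  2.49266444e-01]
 [-6.83013663e-05  2.49266435e-01 -9.68434944e-01]
 [-9.99999944e-01 -3.33939735e-04 -1.54255119e-05]] [-0.844602    0.4345156   0.26596671  1.77862998 -0.13693493  0.94673347
 -0.27004537] 1.25
```

View pics/w1.png

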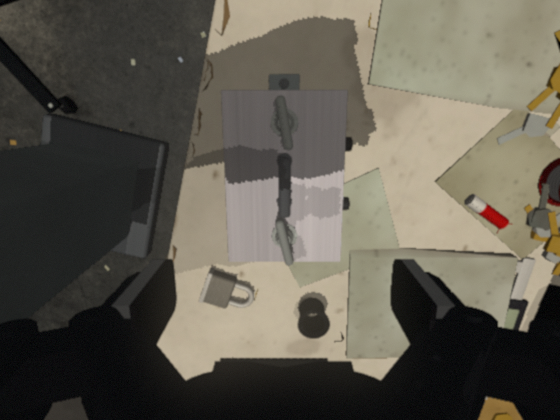

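The wrist view shows the whole cover. Screw a is at the top, about (284,122), screw b at the bottom, about (284,242), and the handle at (284,187). Both wings are tilted slightly. Now I'll measure with depth and ray casts.

```bash
cat > m2.py <<'E'
from h import *
import sys
def an(f,th=0.251):
    W=cloud(f); z=W[...,2]
    ux=np.array([np.cos(th),np.sin(th)]);uy=np.array([-ux[1],ux[0]])
    c0=np.array([.481,.2925]); X=(W[...,:2]-c0)@ux; Y=(W[...,:2]-c0)@uy
    box=(abs(X)<.075)&(abs(Y)<.1)
    top=box&(z>.045)&(z<.058)&(abs(X)<.05)&(abs(Y)<.075)
    zt=np.median(z[top]); print('cover top z',zt)
    m=box&(z>zt-.006)&(z<zt+.05)
    r=cv2.minAreaRect(W[m][:,:2].astype(np.float32)); print('outline',r)
    for n,a,b in [('a',.028,.085),('b',-.085,-.028),('handle',-.026,.026)]:
        q=box&(z>zt+.014)&(Y>a)&(Y<b)&(abs(X)<.03)
        P=W[q]; 
        if len(P)<5: print(n,'none');continue
        r=cv2.minAreaRect(P[:,:2].astype(np.float32)); print(n,len(P),'ztop',np.percentile(P[:,2],[50,90]),np.round(r[0],4),np.round(r[1],4),r[2])
        v,u=np.nonzero(q); print('   px',u.mean(),v.mean())
if __name__=='__main__':
    d=dict(np.load('w1.npz')); an(d)
E
python3 m2.py; python3 - <<'E'
import cv2
i=cv2.imread('pics/w1.png')[80:280,200:370]; cv2.imwrite('pics/w1c.png',cv2.resize(i,None,fx=3,fy=3,interpolation=cv2.INTER_CUBIC))
E
```

```text
cover top z 0.0538400970565354
outline ((0.48173919320106506, 0.29180800914764404), (0.10820887237787247, 0.15745556354522705), 14.308034896850586)
a 539 ztop [0.07614723 0.07727515] [0.4688 0.3419] [0.011  0.0433] 19.644254684448242
   px 283.6326530612245 122.45640074211502
b 447 ztop [0.0761753  0.07734786] [0.4944 0.2418] [0.0103 0.0433] 24.38571548461914
   px 283.70022371364655 241.5413870246085
handle 19819 ztop [0.31786799 0.32726868] [0.4826 0.3012] [0.0505 0.0522] 51.46674728393555
   px 283.85811594934154 383.0552500126142
```

View pics/w1c.png

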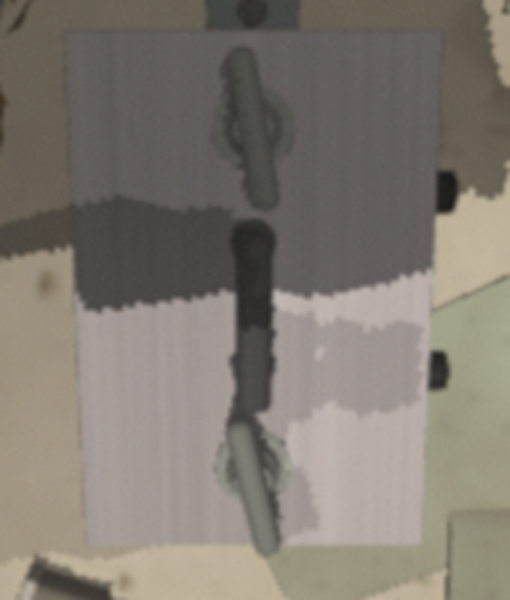

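Request:
move_arm --commands '[0.04,0.035,0,-0.026,-5,0.04,0.07,0.0005,-0.0515,-5,0.04,0.105,0.0005,-0.0515,-5,0.04,0.125,0.0005,-0.0515,-5,0.04,0.145,0.0005,-0.0515,-5,0.04,0.155,0.0005,-0.0515,-5,0.04,0.165,0.0005,-0.0515,-5,0.04,0.165,0.0005,-0.0515,-5]' --newtons 30

```text
time_s: 1.92
eef_pos: [0.4675, 0.3424, 0.0651]
tool_rot: [[-0.001, 0.942, 0.335], [-0.001, 0.335, -0.942], [-1.0, -0.002, 0.0]]
wrist_force: [-0.2, -0.2, 0.1]
width: 0.0398
```

```bash
python3 - <<'E'
from h import *
f=grab('wrist','w2.png'); s=status.observe(); print(s['eef_pos'],s['tool_rot'][:,1],s['width'],s['wrist_force'])
E
```

```text
[0.46808188 0.34252167 0.06622561] [ 9.42389469e-01  3.34517305e-01 -5.11926175e-04] 0.03996611504043009 [ 0.63102676 -0.76187537  0.65702208]
```

View pics/w2.png

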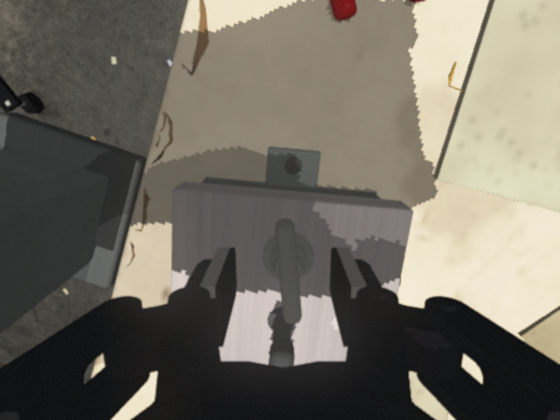

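The wing bar of screw a lies between the pads and lines up with them. Closing.

Request:
move_arm --commands '[0.0,0,0,0,0,0.0,0,0,0,0,0.0,0,0,0,0,0.0,0,0,0,0,0.0,0,0,0,0]' --newtons 40

```text
time_s: 2.38
eef_pos: [0.4689, 0.3427, 0.0675]
tool_rot: [[0.001, 0.943, 0.334], [0.001, 0.334, -0.943], [-1.0, 0.002, -0.001]]
wrist_force: [-1.6, -0.4, 7.1]
width: 0.0067
```

Request:
move_arm --commands '[0.0,-0.001,0,0,-7,0.0,-0.001,0,0,-14,0.0,-0.001,0,0,-21,0.0,-0.001,0,0,-28,0.0,-0.001,0,0,-35,0.0,-0.001,0,0,-42]'

```text
time_s: 2.88
eef_pos: [0.4686, 0.3425, 0.0679]
tool_rot: [[0.001, 0.472, 0.882], [0.001, 0.882, -0.472], [-1.0, 0.001, 0.0]]
wrist_force: [-0.6, 0.4, -1.3]
width: 0.0063
```

```bash
python3 - <<'E'
from h import *
f=grab('wrist','w3.png'); s=status.observe(); print(s['eef_pos'],s['tool_rot'][:,1],s['width'],s['wrist_force'],s['ft_torque'])
E
```

```text
[0.46872962 0.34222948 0.06789366] [4.63569852e-01 8.86060085e-01 7.20433343e-04] 0.006127814687728474 [ 0.06286678  0.66124646 -0.88125524] [ 0.17666185 -0.063214    0.06030026]
```

View pics/w3.png

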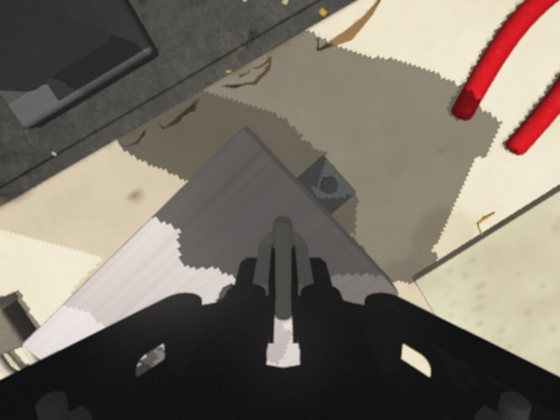

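The wing bar is turning with the jaws. It stays aligned between the pads, with the box corner at (247,128). I'll keep turning.

Request:
move_arm --commands '[0.0,0,0,0,-7,0.0,0,0,0,-14,0.0,0,0,0,-21,0.0,0,0,0,-28,0.0,0,0,0,-35,0.0,0,0,0,-42,0.0,0,0,0,-44,0.0,0,0,0,-44]'

```text
time_s: 3.6
eef_pos: [0.4687, 0.3421, 0.0676]
tool_rot: [[0.0, -0.266, 0.964], [0.0, 0.964, 0.266], [-1.0, 0.0, 0.0]]
wrist_force: [-0.1, 0.6, -2.2]
width: 0.0065
```

```bash
python3 - <<'E'
from h import *
f=grab('wrist','w4.png'); s=status.observe(); print(s['eef_pos'],s['tool_rot'][:,1],s['width'],s['wrist_force'],s['ft_torque'],s['joint_pos'])
E
```

```text
[0.46865901 0.34208926 0.06757887] [-2.63865199e-01  9.64559558e-01  1.23293721e-04] 0.006545122823797398 [ 1.10557397  0.20151649 -3.21685639] [ 0.08801026 -0.09951073  0.04664105] [-0.57309934  0.67649637 -0.22698066  1.83193188  0.23234556  0.65861178
  0.90159665]
```

View pics/w4.png

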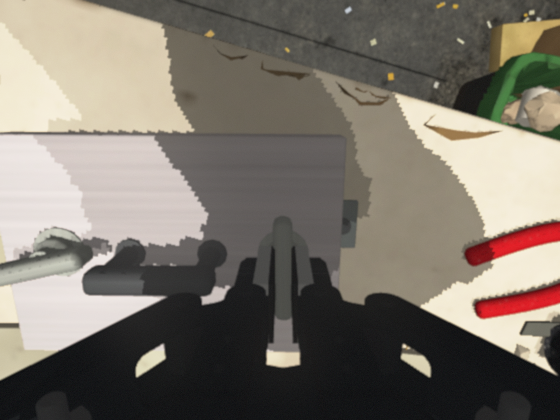

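Screw a now sits at about 1.59 rad, with the wings across. Next I'll open a little, lift, and turn back over screw b.

Request:
move_arm --commands '[0.016,0,0,0,0,0.016,0,0,0,0,0.016,-0.01,0,0,0,0.016,-0.025,0,0,0,0.03,-0.06,0,0,0,0.04,-0.1,0,0,0,0.04,-0.1,-0.03,0,7,0.04,-0.1,-0.06,-0.001,14,0.04,-0.1,-0.09,-0.0015,21,0.04,-0.1,-0.1035,-0.0017,28,0.04,-0.1,-0.1035,-0.0017,35,0.04,-0.1,-0.1035,-0.0017,42]'

```text
time_s: 4.65
eef_pos: [0.4949, 0.241, 0.1684]
tool_rot: [[0.001, 0.454, 0.891], [0.0, 0.891, -0.454], [-1.0, 0.001, 0.0]]
wrist_force: [0.3, 1.2, -0.7]
width: 0.04
```

Request:
move_arm --commands '[0.04,0,0,0,7,0.04,0,0,0,14,0.04,0,0,0,21,0.04,0,0,0,28,0.04,0,0,0,35,0.04,0,0,0,39,0.04,0,0,0,39]'

```text
time_s: 5.23
eef_pos: [0.4944, 0.2424, 0.1681]
tool_rot: [[0.0, 0.912, 0.411], [0.001, 0.411, -0.912], [-1.0, 0.001, -0.0]]
wrist_force: [0.1, 0.0, 1.4]
width: 0.0402
```

```bash
python3 - <<'E'
from h import *
from m2 import an
f=grab('wrist','w5.png'); s=status.observe(); print(s['time_s'],s['eef_pos'],s['tool_rot'][:,1],s['width'],s['wrist_force'])
an(f)
an(grab('top'))
E
```

```text
5.2833 [0.49433628 0.24244566 0.1679624 ] [9.09406103e-01 4.15908971e-01 5.16792746e-04] 0.0399350903674207 [0.17023999 1.00579954 0.02211211]
cover top z 0.053774201276472144
outline ((0.4813968241214752, 0.2912622094154358), (0.10833612829446793, 0.1587972491979599), 14.828774452209473)
a 1093 ztop [0.07601551 0.07718714] [0.468  0.3414] [0.0436 0.0112] 20.259862899780273
   px 310.99451052150044 48.703568161024705
b 27173 ztop [0.24873649 0.26323266] [0.4957 0.2422] [0.0619 0.0436] 23.97752571105957
   px 285.27726051595334 353.76399367018735
handle 1319 ztop [0.0872397  0.08833143] [0.4814 0.2914] [0.0101 0.0496] 14.826866149902344
   px 297.50644427596666 133.05761940864292
cover top z 0.053117184519065275
outline ((0.4294563829898834, 0.3571203947067261), (0.04444622993469238, 0.012314975261688232), 26.717660903930664)
a none
b 774 ztop [0.56885012 0.59145202] [0.495  0.2378] [0.0599 0.0569] 14.420495986938477
   px 234.48191214470285 201.00516795865633
handle 449 ztop [0.55109006 0.57572927] [0.4825 0.2869] [0.0599 0.04  ] 14.395394325256348
   px 212.2783964365256 207.2316258351893
```

View pics/w5.png

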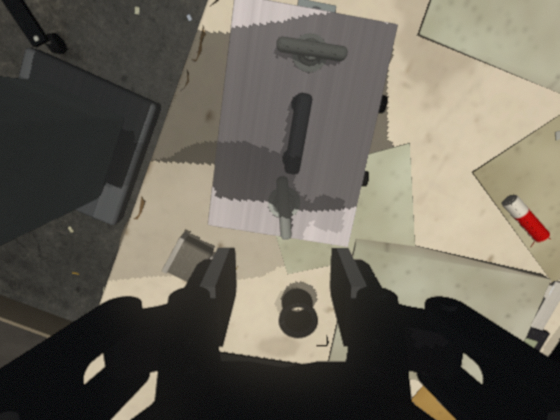

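Screw a's wings are now across, at (311,49), and screw b still lies along the cover at (285,210), below the handle. Descending on b.

Request:
move_arm --commands '[0.04,0.035,0,0.0005,0,0.04,0.06,0,0.0005,0,0.04,0.08,0,0.0005,0,0.04,0.092,0,0.0005,0,0.04,0.1,0,0.0005,0,0.04,0.1,0,0.0005,0,0.0,0.1,0,0.0005,0,0.0,0.1,0,0.0005,0,0.0,0.1,0,0.0005,0,0.0,0.1,0,0.0005,0,0.0,0.1,0,0.0005,0]'

```text
time_s: 6.25
eef_pos: [0.4953, 0.2419, 0.0685]
tool_rot: [[0.002, 0.91, 0.415], [0.001, 0.415, -0.91], [-1.0, 0.002, -0.0]]
wrist_force: [0.1, -1.4, 7.3]
width: 0.006
```

```bash
python3 - <<'E'
from h import *
f=grab('wrist','w6.png'); s=status.observe(); print(s['eef_pos'],s['tool_rot'][:,1],s['width'],s['wrist_force'],s['ft_torque'])
E
```

```text
[0.49528262 0.24188495 0.06846595] [0.90979175 0.41506113 0.00179831] 0.006397178042904152 [-0.41689136 -0.61516097  6.6843787 ] [-0.19117733  0.1350954   0.00800756]
```

View pics/w6.png

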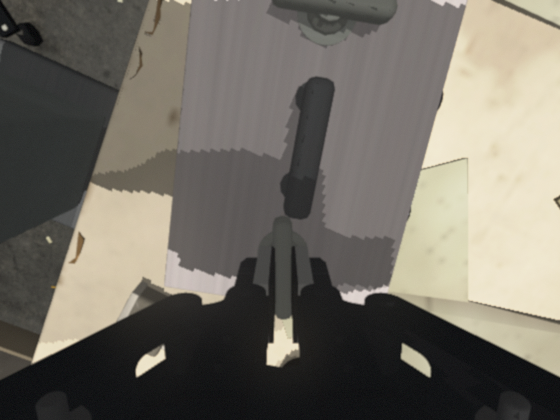

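The jaws hold screw b's bar, aligned with it, and the handle is clear ahead. Turning.

Request:
move_arm --commands '[0.0,-0.001,0,0,-7,0.0,-0.001,0,0,-14,0.0,-0.001,0,0,-21,0.0,-0.001,0,0,-28,0.0,-0.001,0,0,-35,0.0,-0.001,0,0,-42,0.0,-0.001,0,0,-49,0.0,-0.001,0,0,-56,0.0,-0.001,0,0,-63,0.0,-0.001,0,0,-70,0.0,-0.001,0,0,-77,0.0,-0.001,0,0,-81]'

```text
time_s: 7.3
eef_pos: [0.4951, 0.2415, 0.069]
tool_rot: [[0.001, -0.274, 0.962], [0.0, 0.962, 0.274], [-1.0, -0.0, 0.001]]
wrist_force: [0.5, 0.3, -2.3]
width: 0.0063
```

Request:
move_arm --commands '[0.0,0,0,0,0,0.0,0,0,0,0]'

```text
time_s: 7.47
eef_pos: [0.4949, 0.2414, 0.0687]
tool_rot: [[0.0, -0.265, 0.964], [0.0, 0.964, 0.265], [-1.0, -0.0, 0.0]]
wrist_force: [0.2, -0.8, -3.2]
width: 0.0061
```

```bash
python3 - <<'E'
from h import *
f=grab('wrist','w7.png'); s=status.observe(); print(s['eef_pos'],s['tool_rot'][:,1],np.degrees(np.arctan2(s['tool_rot'][1,1],s['tool_rot'][0,1])),s['width'],s['wrist_force'],s['ft_torque'])
E
```

```text
[0.4948175  0.24136933 0.06860375] [-2.64397204e-01  9.64413834e-01 -2.74295173e-04] 105.33113824469093 0.006281212045914102 [ 0.11024795 -1.35836418 -1.96952581] [-0.20272425 -0.00616507  0.05976453]
```

View pics/w7.png

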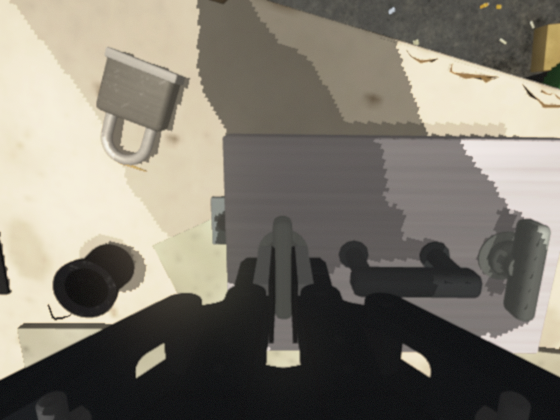

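Both wings are now across: b at (283,265), and a at (525,270) on the far side of the handle. Next I'll release, rise above the handle, and turn the jaws back.

Request:
move_arm --commands '[0.016,0,0,0,0,0.016,0,0,0,0,0.016,-0.01,0,0,0,0.016,-0.025,0,0,0,0.03,-0.06,0,0,0,0.05,-0.1,0,0,7,0.05,-0.13,0.02,0,14,0.05,-0.13,0.04,0.0004,21,0.05,-0.13,0.0518,0.0004,28,0.05,-0.13,0.0518,0.0004,35,0.05,-0.13,0.0518,0.0004,42,0.05,-0.13,0.0518,0.0004,49]'

```text
time_s: 8.52
eef_pos: [0.4809, 0.2921, 0.1993]
tool_rot: [[0.0, 0.557, 0.831], [0.001, 0.831, -0.557], [-1.0, 0.001, -0.0]]
wrist_force: [-0.7, 0.4, -0.3]
width: 0.05
```

Request:
move_arm --commands '[0.05,0,0,0,7,0.05,0,0,0,14,0.05,0,0,0,21,0.05,0,0,0,28,0.05,0,0,0,35,0.05,0,0,0,42,0.05,0,0,0,42]'

```text
time_s: 9.1
eef_pos: [0.481, 0.292, 0.1991]
tool_rot: [[0.0, 0.97, 0.244], [0.001, 0.244, -0.97], [-1.0, 0.001, -0.001]]
wrist_force: [-1.0, 0.8, -0.6]
width: 0.0502
```

```bash
python3 - <<'E'
from h import *
from m2 import an
f=grab('wrist','w8.png'); s=status.observe(); print(s['time_s'],s['eef_pos'],np.degrees(np.arctan2(s['tool_rot'][1,1],s['tool_rot'][0,1])),s['width'],s['wrist_force'])
an(f)
E
```

```text
9.15 [0.48101061 0.29202441 0.19901737] 14.621497103322987 0.049744510583069536 [0.41018541 0.14126192 0.57642364]
cover top z 0.053819866519239076
outline ((0.481126606464386, 0.29091957211494446), (0.10845567286014557, 0.15823259949684143), 14.755078315734863)
a 670 ztop [0.0761122  0.07718719] [0.468  0.3412] [0.0439 0.0109] 14.508638381958008
   px 282.96119402985073 128.47910447761194
b 650 ztop [0.07579715 0.07721666] [0.4938 0.2421] [0.0436 0.0089] 15.421866416931152
   px 284.22 259.0969230769231
handle 26555 ztop [0.28063109 0.29438528] [0.4818 0.2916] [0.0601 0.0494] 17.022621154785156
   px 284.68213142534364 356.9130107324421
```

View pics/w8.png

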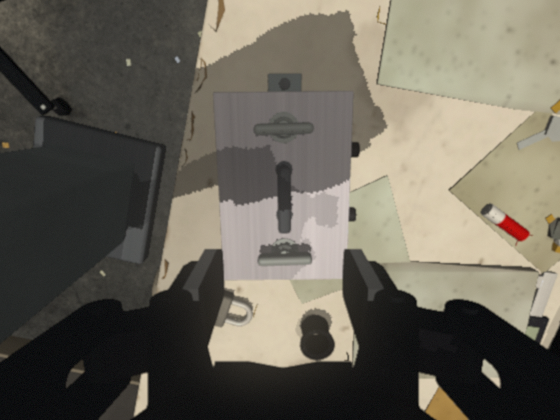

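Both wings lie across the cover, at (283,128) and (284,258). That is within 1° of the cover's x, and the cover is still seated (top at z 0.054). Grasping the handle.

Request:
move_arm --commands '[0.05,0.035,0,0,0,0.05,0.07,0,0,0,0.05,0.1,0,0,0,0.05,0.12,0,0,0,0.05,0.13,0,0,0,0.05,0.135,0,0,0,0.05,0.135,0,0,0,0.0,0.135,0,0,0,0.0,0.135,0,0,0,0.0,0.135,0,0,0,0.0,0.135,0,0,0,0.0,0.135,0,0,0]' --newtons 90

```text
time_s: 10.15
eef_pos: [0.4818, 0.292, 0.0646]
tool_rot: [[0.002, 0.968, 0.251], [0.001, 0.251, -0.968], [-1.0, 0.002, -0.001]]
wrist_force: [-1.2, -1.2, 12.5]
width: 0.0085
```

Request:
move_arm --commands '[0.0,0,0,0,0,0.0,0,0,0,0,0.0,-0.003,0,0,0,0.0,-0.006,0,0,0,0.0,-0.006,0,0,0]'

```text
time_s: 10.57
eef_pos: [0.4815, 0.2917, 0.07]
tool_rot: [[0.001, 0.968, 0.251], [0.0, 0.251, -0.968], [-1.0, 0.001, -0.0]]
wrist_force: [1.6, -0.8, -3.4]
width: 0.0081
```

```bash
python3 - <<'E'
from h import *
f=grab('wrist','w9.png'); s=status.observe(); print(s['time_s'],s['eef_pos'],np.degrees(np.arctan2(s['tool_rot'][1,1],s['tool_rot'][0,1])),s['width'],s['wrist_force'],s['ft_torque'])
W=cloud(f);m=(W[...,2]>.045)&(W[...,2]<.075); print(np.nanmedian(W[m][:,2]))
E
```

```text
10.6167 [0.48136305 0.29166409 0.06972521] 14.516185275131521 0.008096460897834007 [ 0.89726126  0.04211909 -3.09035267] [ 0.11244733 -0.31870277 -0.07513557]
0.0591879681375276
```

View pics/w9.png

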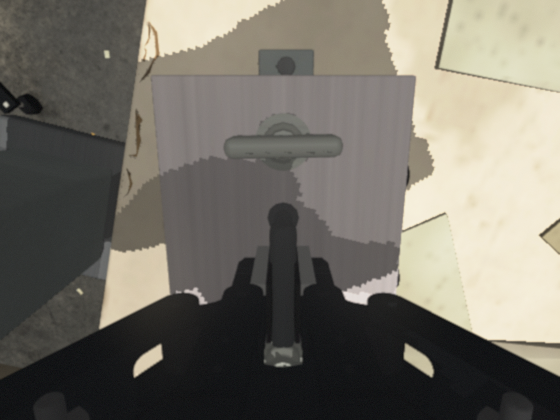

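The cover rises freely: it weighs about 3 N and its top went from 0.054 to 0.059. Lifting, then carrying it to the mat.

Request:
move_arm --commands '[0.0,-0.01,0,0,0,0.0,-0.025,0,0,0,0.0,-0.045,0,0,0,0.0,-0.065,0,0,0,0.0,-0.085,0,0,0,0.0,-0.095,0,0,0,0.0,-0.1,0,0,0,0.0,-0.1,0,0,0]'

```text
time_s: 11.28
eef_pos: [0.4813, 0.2917, 0.1698]
tool_rot: [[0.001, 0.968, 0.251], [0.001, 0.251, -0.968], [-1.0, 0.001, -0.0]]
wrist_force: [0.3, 0.3, -4.7]
width: 0.0076
```

Request:
move_arm --commands '[0.0,0,0,0.01,0,0.0,0,-0.001,0.03,0,0.0,0,-0.003,0.06,0,0.0,0,-0.005,0.1,0,0.0,0,-0.006,0.14,0,0.0,0,-0.008,0.18,0,0.0,0,-0.009,0.22,0,0.0,0,-0.011,0.255,0,0.0,0,-0.012,0.285,0,0.0,0,-0.0125,0.305,0,0.0,0,-0.0125,0.3155,0,0.0,0,-0.0125,0.3155,0]'

```text
time_s: 12.28
eef_pos: [0.5478, -0.0201, 0.1682]
tool_rot: [[-0.002, 0.969, 0.247], [-0.001, 0.247, -0.969], [-1.0, -0.002, 0.001]]
wrist_force: [-0.1, 0.5, -4.6]
width: 0.0083
```

Request:
move_arm --commands '[0.0,0,0,0,0,0.0,0,0,0,0]'

```text
time_s: 12.45
eef_pos: [0.5477, -0.0159, 0.1687]
tool_rot: [[-0.001, 0.968, 0.252], [0.0, 0.252, -0.968], [-1.0, -0.001, -0.001]]
wrist_force: [-0.6, 1.2, -3.6]
width: 0.0082
```

```bash
python3 - <<'E'
from h import *
f=grab('wrist','w10.png'); s=status.observe(); print(s['time_s'],s['eef_pos'],np.degrees(np.arctan2(s['tool_rot'][1,1],s['tool_rot'][0,1])),s['width'],s['wrist_force'],s['ft_torque'])
g=grab('top','t10.png');cv2.imwrite('pics/t10c.png',cv2.resize(g['img'][150:260,190:400,::-1],None,fx=3.8,fy=3.8,interpolation=cv2.INTER_CUBIC))
grab('scene','s10.png')
E
```

```text
12.5 [ 0.5478032  -0.0156975   0.16887736] 14.606760185582699 0.007811095252546864 [-0.14609831  0.51624807 -3.217122  ] [ 0.02335304 -0.00141682  0.08110253]
```

View pics/w10.png

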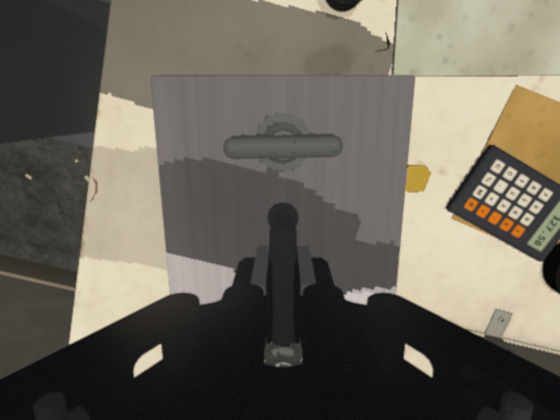

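View pics/s10.png

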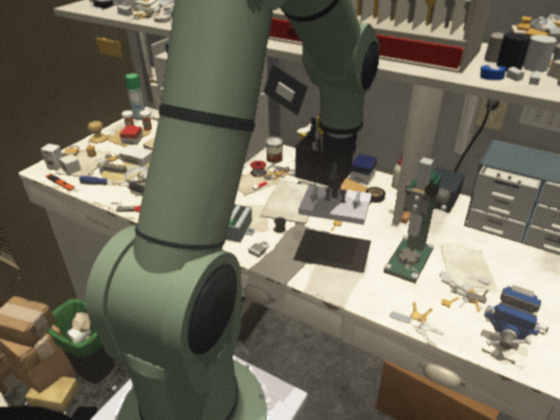

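View pics/t10c.png

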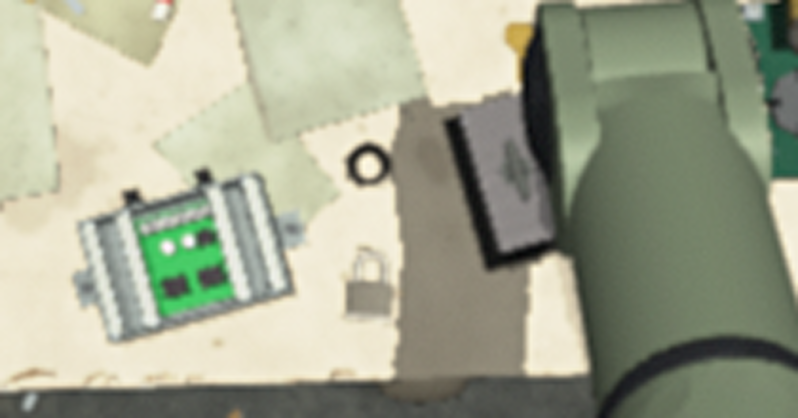

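The box is open and the loupe and padlock haven't moved. The cover hangs level and squared over the mat, so I'm lowering it.

Request:
move_arm --commands '[0.0,0.02,0,0.001,0,0.0,0.045,0,0.001,0,0.0,0.07,0,0.001,0,0.0,0.09,0,0.001,0,0.0,0.108,0,0.001,0,0.0,0.118,0,0.001,0,0.0,0.125,0,0.001,0,0.0,0.129,0,0.001,0,0.0,0.129,0,0.001,0]'

```text
time_s: 13.35
eef_pos: [0.5485, -0.0177, 0.0402]
tool_rot: [[-0.0, 0.968, 0.251], [-0.0, 0.251, -0.968], [-1.0, -0.0, -0.0]]
wrist_force: [-0.2, -0.2, -3.0]
width: 0.0078
```

```bash
python3 - <<'E'
from h import *
f=grab('wrist','w11.png'); s=status.observe(); print(s['time_s'],s['eef_pos'],s['wrist_force'],s['ft_torque'])
W=cloud(f);print(np.nanmedian(W[100:130,200:370,2]))
E
```

```text
13.4 [ 0.54868639 -0.01779587  0.04071448] [ 0.40969315 -0.53542631 -2.66100836] [-0.02920861  0.00487428  0.01797056]
0.029335855784154808
```

View pics/w11.png

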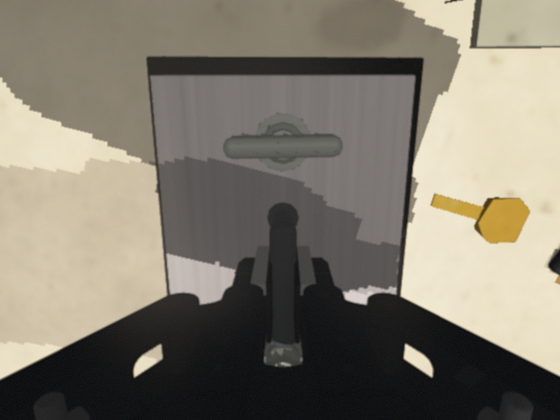

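The mat shows as an even rim around the cover, and the skirt is about 7 mm above it. Lowering the rest of the way.

Request:
move_arm --commands '[0.0,0.003,0,0,0,0.0,0.005,0,0,0,0.0,0.007,0,0,0,0.0,0.007,0,0,0]'

```text
time_s: 13.73
eef_pos: [0.5487, -0.018, 0.0336]
tool_rot: [[0.001, 0.968, 0.25], [0.0, 0.25, -0.968], [-1.0, 0.001, 0.0]]
wrist_force: [0.4, -0.3, -1.2]
width: 0.0079
```

Request:
move_arm --commands '[0.0,0.001,0,0,0,0.0,0.001,0,0,0,0.0,0.001,0,0,0]'

```text
time_s: 13.98
eef_pos: [0.5487, -0.0179, 0.0335]
tool_rot: [[0.001, 0.968, 0.25], [0.0, 0.25, -0.968], [-1.0, 0.001, 0.0]]
wrist_force: [-7.4, 0.8, 22.9]
width: 0.008
```

The cover is on the mat: the force rose to 23 N without further travel. I'll relax that, open and retreat.

Request:
move_arm --commands '[0.0,-0.001,0,0,0,0.02,-0.001,0,0,0,0.04,-0.001,0,0,0,0.05,-0.001,0,0,0,0.05,-0.001,0,0,0,0.05,-0.02,0,0,0,0.05,-0.05,0,0,0,0.05,-0.09,0,0,0,0.05,-0.13,0,0,0,0.05,-0.16,0,0,0,0.05,-0.16,0,0,0]'

```text
time_s: 14.9
eef_pos: [0.5509, -0.018, 0.1981]
tool_rot: [[0.008, 0.968, 0.25], [0.001, 0.25, -0.968], [-1.0, 0.008, 0.002]]
wrist_force: [-0.3, 0.7, 0.1]
width: 0.0499
```

```bash
python3 - <<'E'
from h import *
f=grab('wrist','w12.png'); s=status.observe(); print(s['time_s'],s['eef_pos'],s['wrist_force'],s['width'])
W=cloud(f); z=W[...,2]; X=W[...,0];Y=W[...,1]
b=(abs(X-.5485)<.09)&(abs(Y+.0169)<.11)
m=b&(z>.016)&(z<.026); P=W[m]
A=np.c_[P[:,:2],np.ones(len(P))]; c=np.linalg.lstsq(A,P[:,2],rcond=None)[0]; print('top z',np.median(P[:,2]),'slope',c)
print('cover',cv2.minAreaRect(P[:,:2].astype(np.float32)))
g=f['img'].max(-1); mm=(b&((g<50)&(z<.008)|m)).astype(np.uint8)
cs,_=cv2.findContours(mm,0,2); cc=max(cs,key=cv2.contourArea)
Q=np.array([ray(f,u,v,.003)[:2] for u,v in cc[:,0]],np.float32); print('mat+cover',cv2.minAreaRect(Q))
E
```

```text
14.95 [ 0.54989902 -0.01792799  0.19528744] [-0.40887607 -0.71112403 -0.28781543] 0.05011666437758247
top z 0.02281714600895791 slope [-0.00021566 -0.00073055  0.02293046]
cover ((0.5477719306945801, -0.01943395286798477), (0.10816360265016556, 0.15816915035247803), 14.525832176208496)
mat+cover ((0.5485692024230957, -0.018209993839263916), (0.12848277390003204, 0.17628046870231628), 14.514693260192871)
```

View pics/w12.png

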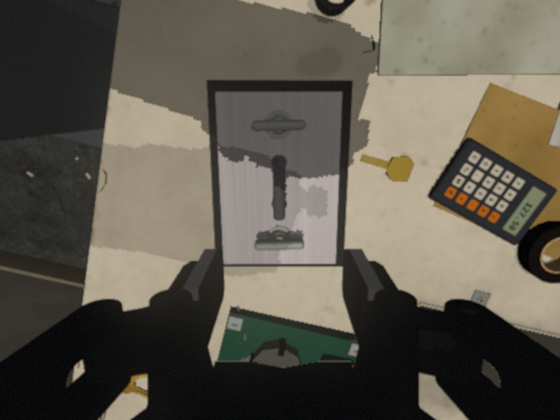

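The cover lies flat on the mat, top at 0.0228 m, about 1–2 mm off centre and square with it. The gripper is clear. Handing in.

```bash
python3 -c "
from plant import ctrl; print(ctrl.finish_job())"
```

```text
the job is handed in; nothing more can be done
None
```

The cover is off the control box and lying on the mat, and the job is handed in; it reported no verdict. I loosened the thumbscrews one after the other by pinching the wings and turning them to about 1.57–1.59 rad. Then I lifted the cover by its handle, set it on the mat, let go and backed away. It took about 15 s of the 59 s allowed.

**Last checks:**
- **Screws:** in the last view before lifting, both wings lay across the cover within about 1°, and the cover was still seated (top at z 0.054 m). A quick reading of screw a while I was moving to screw b gave about 5° past square. That is beyond the screw's stop, so I took it as a measuring error in an oblique view.
- **Lift:** the cover came up freely, pulling about 3 N, with no sign of a screw still holding it.
- **Placing:** the top face is at z 0.0228 m, against 0.022 m expected. Its slope is under 0.001 rad, its centre is 1–2 mm from the mat's centre, and it is square with the mat to within 0.1°.
- **Contact:** pressing down on the mat reached 23 N just before release, well under the 40 N and 120 N limits. The gripper was touching nothing at hand-in.
- **Bystanders:** a top view taken with the cover in the air showed the loupe and padlock where they started. I did not re-measure the pliers or keys, but the gripper did not go near them.

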